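# Step the laser filter slide to its third click

## Robot

A 7-joint arm with a two-finger parallel gripper is mounted at the origin on the work surface. World frame = base frame: x ahead of the robot, y to its left, z up, the work surface at z = 0. Lengths are in m, angles in rad, forces in N, time in s.
With the tool pointing down it reaches from about 0.425 to 0.875 m from the base axis. Payload 4.7 kg.
Tool frame: the origin (TCP) lies midway between the tips of the shut fingers; the grasp point (between the pads) lies 19 mm behind it; z points along the fingers, y is the line along which they close (so a half turn about z gives the same grasp; the last joint's range is limited). The gripper opens to 87 mm and grips with 3 to 60 N. Pads are 19 mm wide; open, the fingers measure 117 mm over their backs; the gripper's body (75 mm by 190 mm) begins 51 mm behind the grasp point.
Start: joints at [-1.253, 0.321, -0.07, 1.45, 0.023, 1.371, -0.057], TCP at [0.194, 0.62, 0.223] pointing down, gripper open.
Joint ranges: [-2.86, 2.86], [-0.3, 2.09], [-1.38, 1.24], [0.06, 2.45], [-1.56, 4.7], [0.09, 2.05], [-2.69, 2.69]. Speed limits (rad/s): [2.57, 2.57, 3.14, 3.14, 3.14, 3.14, 3.14].

## Interface

Orientations are given as a rotation vector (axis times angle).
In Python, from bench import ctrl, get_image, calibration gives the robot as it stands.
- The arm moves only by the tool apply_moves, never from a script. Its arguments are lists of equal length, an entry for each row: "dp": the shift along the tool's x, y, z in m, a list of three; "twist": the turn, a rotation vector about the tool's x, y, z in rad, a list of three; "fingers": the closure, from 0 (fully open) to 1 (shut). In form: {"dp": [[dx, dy, dz], ...], "twist": [[ax, ay, az], ...], "fingers": [fingers, ...]}. A call has 1 to 10 rows; each row shifts and turns the commanded pose from where the row before left it, along the tool's axes as they then stand; what a row does not reach is not made up. A row lasts 1/10 s, in which the tool goes at most 50 mm and 8.59 degrees, less where a joint would pass 70% of its speed; a pose out of reach is approached as far as the arm can. A call is refused whole if a number of a shift passes 0.05 or a number of a turn 0.15, either way. A call with a gripper value outside its range is refused whole. The fingers move at their own pace and stop on an object; "newtons" is the grip in N (left out, the last holds). Time passes only in rows, so rows that do not move let the fingers close. It gives the time, the measured TCP pose, the force, the opening and the grip force at its end, in the units of the state.
- ctrl.get_state(): the state, without advancing time (a new reading comes with each control period).
- get_image(name): name is "side" or "top"; returns the picture (400x640x3 uint8, red, green, blue); there is no depth.
- calibration(name): a dict with "fx", "fy", "cx", "cy" (pixels), "k1" (the pictures are not rectified: a ray, as slopes to the right and down, at radius r is drawn at 1 + k1 r^2 times it, then the intrinsics apply), "eye" and "attitude" of the camera in the world. Camera axes: x right, y up, looking along -z (the intrinsics and any distortion apply to the point x, -y, -z); pixel columns grow to the right and rows downward; lengths in m; the calibration is good to about 2 mm. A picture is of the moment at which its call begins. calibration takes no time and is no camera call.
- ctrl.close_job(): hands the job in; it is judged then, once.
The state is a dict: "time": time; "joint_positions": joint angles; "qd": joint speeds; "joint_torque": joint torques, N m; "position": TCP position; "tool_rot": TCP orientation; "ft_force": force on the tool from outside, world axes, zero at the start; "torque": the same for the moment, N m; "grip_width": opening from 0.0 (shut) to 1.0 (fully open); "grip_force": force on a finger pad.
Only numpy, scipy, OpenCV 4.12 (cv2) and the standard library are available. Lean on these libraries where they do the work, as an engineer would, in place of code of your own. Each camera call takes 0.05 s, during which the arm holds its last target. There are 200 camera calls.

## Task

Bring the third filter of the laser's filter slide into the beam: with the fingertips push on the black rubber pad at the slide's outer end and feed the slide into its holder one click at a time, letting it rest in the first and in the second click for about a second so that the power meter can settle, and stop in the third click. Never run on past the third click, because the open port that follows would burn the meter's sensor, and do not pinch or pull the slide. Then take the hand away, leaving the slide seated in the third click and the loose things on the board where they stand.

Things in the scene. Friction and masses are not known exactly. Their poses are not given: they have to be found in the camera images.
- bench: Fixed aluminium breadboard, 13 mm thick, on the table, with a laser set-up. Origin on the table, below where the beam crosses the filter holder; z up. In its frame (mm) the board spans x -160 to 340, y -260 to 170; the beam runs along x at z 75. Cream laser head: x 80 to 320, y +-55, top z 119. Round meter head: x -140 to -100, y +-31, top z 106. Read-out box: x 115 to 225, y 80 to 150, top z 42.
- holder_top (a point): Top of the black filter holder (steel plunger cap), 131 mm above the table on the bench's z axis. The holder spans x +-38, y +-30 mm in the bench's frame. The filter slide passes through it along y: its outer end with the pad is on the -y side, +y is the push direction.
- filter_slide (a joint): How far the slide is pushed in along the bench's +y (m); starts at 0.001 to 0.012. Clicks: 0.030, 0.060, 0.090, and 0.120 (open port); end stop 0.124. Between clicks there is only 1 or 2 N of drag and it stays where it is left. About 6 mm before a click it jumps in, ahead of the finger; there it stands firm until pushed with about 11 N, then runs on lightly.
- slide_body (a point): The filter slide: an aluminium blade on edge, 6 mm thick, 46 mm high, 162 mm long along y, with four 25 mm round ports (three grey glasses, then an open one nearest the pad) and a V notch in the top edge over each, into which a spring ball in the holder clicks. The point is the blade's middle; it moves with the slide.
- pad_face (a point): Centre of the outer face of the black rubber pad on the slide's outer end: push here, to the bench's +y. 86 mm above the table. The pad is an upright plate 34 mm wide (x), 44 mm high, 6 mm thick. The point has the bench's axes, moves with the slide and lies at bench y -186 mm when the joint is 0. Nothing else stands within 60 mm of the pad's path, sideways or before it.
- tab (a point): Middle of the bare aluminium tab on the +y side of the pad, which carries the pad: 28 mm wide, 36 mm high, 5 mm thick. Not to be touched, as a pinch would. Moves with the slide.
- cleaner_bottle: Loose small white bottle of lens cleaner, 36 mm diameter, 95 mm high, standing on the board; origin at the centre of its underside. To be left alone.
- lens_tube: Loose short black lens tube, open ring 32 mm outside, 25 mm inside, 30 mm high, standing on the board; origin at the centre of its underside. To be left alone.
- spare_post: Loose steel post, 13 mm diameter, 75 mm high, standing on the board; origin at the centre of its underside. To be left alone.

How it is judged:
On the way, in this order (a step that is already met when the one before it is completed fails the run):
1. the slide rests in the first click (value of joint filter_slide between 0.026 and 0.034 m and velocity of joint filter_slide between -0.005 and 0.005 m/s), for 0.6 s.
2. the slide rests in the second click (value of joint filter_slide between 0.056 and 0.064 m and velocity of joint filter_slide between -0.005 and 0.005 m/s), for 0.6 s.
3. the slide rests in the third click (value of joint filter_slide between 0.086 and 0.094 m and velocity of joint filter_slide between -0.005 and 0.005 m/s), for 0.2 s.
At the end, for the whole second after the job is handed in: The slide stands still in its third click (joint 0.090 within 3 mm), having rested at least 0.6 s in the first and then in the second click (within 4 mm), and each loose thing is within 15 mm of where it stood (value of joint filter_slide between 0.087 and 0.093 m and velocity of joint filter_slide between -0.005 and 0.005 m/s and distance of each of cleaner_bottle, lens_tube, spare_post from where it was at the start of the episode below 0.015 m); the robot touches nothing.
It fails at once if the slide is run past the third click towards the open port (value of joint filter_slide above 0.099 m).
It fails at once if the slide is pinched or pulled: the fingers bear on the metal tab behind the pad (contact force between the fingers and filter_slide_c7 above 2 N).
It fails at once if a loose thing on the board is knocked, lifted or carried off (distance of any of cleaner_bottle, lens_tube, spare_post from where it was at the start of the episode above 0.02 m).
It also fails if it takes over 48 s, if anything falls off the work surface, if the arm or the gripper's body presses on something with over 40 N, if the wrist force passes 120 N, or if a joint passes its speed limit or range.

## Working session

There is one attempt and no reset: what is moved stays moved. The work goes in short steps, Python scripts to look and compute and a tool call to move; the robot and the scene stay as the last step left them, time stands still between calls to the robot, and variables do not carry over. Pictures are saved under pics/ and viewed, at most 10 in all, crops included, and the job is handed in when it is done.

Besides the shell and the picture viewer there is one more tool, called after "Request:" by a JSON object that holds its "method" and its "body". apply_moves: Moves the arm, as the interface text tells. Its arguments: {"type":"object","properties":{"dp":{"type":"array"},"twist":{"type":"array"},"fingers":{"type":"array"},"newtons":{"type":"number"}},"required":["dp","twist","fingers"]}

```bash
mkdir -p pics; python3 - <<'E'
from bench import ctrl,get_image,calibration
import cv2,numpy as np
np.set_printoptions(precision=4,suppress=True)
for n in("side","top"):
    im=get_image(n); cv2.imwrite(f"pics/{n}0.png",im[:,:,::-1]); print(n,calibration(n))
s=ctrl.get_state(); print({k:s[k] for k in("time","position","tool_rot","grip_width","ft_force")})
E
```

```text
side {'fx': 507.6174561043971, 'fy': 507.6174561043971, 'cx': 319.09880485629935, 'cy': 205.4417517187782, 'k1': 0.03956149754826009, 'eye': array([ 0.5421, -0.5133,  0.7746]), 'attitude': array([ 0.7007, -0.0175, -0.0634])}
top {'fx': 493.3157400750011, 'fy': 493.3157400750011, 'cx': 320.9575720942965, 'cy': 203.15465564719682, 'k1': 0.0471310335594932, 'eye': array([0.4657, 0.0516, 0.897 ]), 'attitude': array([ 0.1047, -0.1084, -1.5557])}
{'time': 0.1, 'position': array([0.1943, 0.6198, 0.2216]), 'tool_rot': array([-0.4753, -3.1052,  0.0027]), 'grip_width': 0.9964889868056952, 'ft_force': array([-0.0177, -0.1135,  0.6323])}
```

View pics/top0.png

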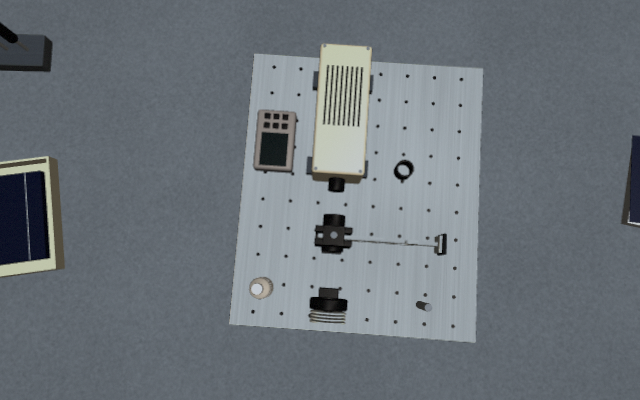

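View pics/side0.png

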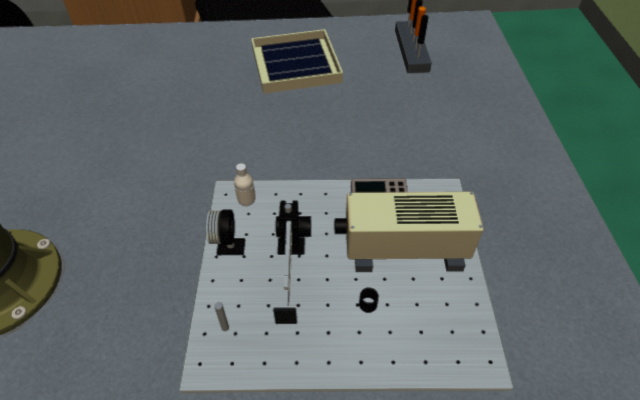

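The top view shows the board with corners near (254,54), (483,68), (476,342) and (231,325), the holder cap at (333,236) and the pad at (441,244). In the side view the pad face is at about (285,316), the cap at (288,208), the post at (222,317), the lens tube at (369,300) and the bottle at (244,185).

```bash
cat > h.py <<'E'
import numpy as np,cv2
from scipy.spatial.transform import Rotation as R
from bench import ctrl,get_image,calibration
np.set_printoptions(precision=4,suppress=True)
def ray(n,px):
    c=calibration(n); d=(np.array(px,float)-[c['cx'],c['cy']])/[c['fx'],c['fy']]
    u=d.copy()
    for _ in range(20): u=d/(1+c['k1']*(u@u))
    return c['eye'],R.from_rotvec(c['attitude']).apply([u[0],-u[1],-1])
def onz(n,px,z):
    e,v=ray(n,px); return e+v*(z-e[2])/v[2]
def tri(p,q):
    e,v=ray("top",p); f,w=ray("side",q)
    s=np.linalg.lstsq(np.c_[v,-w],f-e,rcond=None)[0]; a=e+v*s[0]; b=f+w*s[1]
    return (a+b)/2,np.linalg.norm(a-b)
def proj(n,P):
    c=calibration(n); p=R.from_rotvec(c['attitude']).inv().apply(np.array(P)-c['eye'])
    u=np.array([p[0],-p[1]])/-p[2]; u*=1+c['k1']*(u@u); return u*[c['fx'],c['fy']]+[c['cx'],c['cy']]
E
python3 - <<'E'
from h import *
B=np.array([[.34,.17],[.34,-.26],[-.16,-.26],[-.16,.17]])
W=[]
for n,C in(("top",[(254,54),(483,68),(476,342),(231,325)]),("side",[(463,180),(511,387),(181,388),(215,180)])):
    w=np.array([onz(n,c,.013)[:2] for c in C]); print(n,w); W.append(w)
    g=cv2.cvtColor(cv2.imread(f"pics/{n}0.png"),cv2.COLOR_BGR2GRAY)
    x,y,k=((425,228,32) if n=="top" else (269,302,34)),0,0
    a,b,k=x; m=(g[b:b+k,a:a+k]<60).astype(np.uint8)
    nn,l,st,ce=cv2.connectedComponentsWithStats(m); i=1+st[1:,4].argmax(); print("dark",st[i]+[a,b,0,0,0],ce[i]+[a,b])
for w in W+[(W[0]+W[1])/2]:
    r,k=R.align_vectors(np.c_[w-w.mean(0),0*w[:,:1]],np.c_[B-B.mean(0),0*B[:,:1]])
    o=w.mean(0)-r.apply(np.r_[B.mean(0),0])[:2]; print("yaw",r.as_rotvec(),"o",o,"rms",k,"pad0",r.apply([0,-.186,0])[:2]+o)
print("cap",onz("top",(333,236),.131),onz("side",(288,208),.131),tri((333,236),(288,208)))
print("pad side",onz("side",(285.5,316),.086))
E
python3 - <<'E'
import cv2
a=cv2.imread("pics/top0.png")[205:275,300:460]; b=cv2.imread("pics/side0.png")[190:340,200:320]
a=cv2.resize(a,None,fx=5,fy=5,interpolation=2)[:, :]; cv2.imwrite("pics/c1.png",a)
E
```

```text
top [[ 0.8675  0.1793]
 [ 0.8449 -0.2488]
 [ 0.3477 -0.2209]
 [ 0.3706  0.2042]]
dark [435 234  11  21 100] [441.9 246.2]
side [[ 0.8764  0.1757]
 [ 0.8424 -0.2454]
 [ 0.3499 -0.2149]
 [ 0.371   0.2108]]
dark [274 308  23  16 341] [284.9619 315.4428]
yaw [ 0.      0.     -0.0532] o [0.5202 0.0282] rms 0.0038912770396867915 pad0 [ 0.5103 -0.1576]
yaw [ 0.      0.     -0.0653] o [0.523  0.0323] rms 0.00887250518679982 pad0 [ 0.5109 -0.1533]
yaw [ 0.      0.     -0.0593] o [0.5216 0.0302] rms 0.0054042066160820915 pad0 [ 0.5106 -0.1554]
cap [0.5193 0.0311 0.131 ] [0.522  0.0268 0.131 ] (array([0.5207, 0.031 , 0.1257]), np.float64(0.0021680174791300845))
pad side [ 0.5117 -0.146   0.086 ]
```

View pics/c1.png

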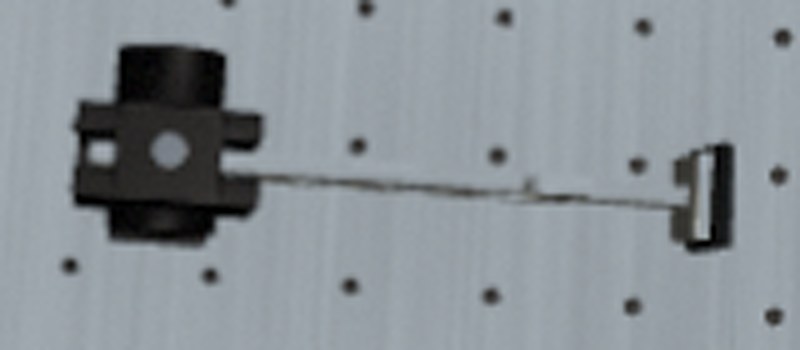

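```bash
python3 - <<'E'
from h import *
y=-.057; u=np.array([-np.sin(y),np.cos(y)])
o=(onz("top",(334,235),.131)+onz("side",(288,208),.131))[:2]/2; print("o",o,"pad0",o-.186*u)
for n,p,z in(("top",(446.8,244.2),.108),("side",(285,315.5),.086)):
    w=onz(n,p,z)[:2]; print(n,w,"along",(w-o)@u,"side",(w-o)@[u[1],-u[0]])
for n,p,z in(("side",(223,329),.013),("side",(369,305),.013),("side",(246,204),.013)): print("loose",onz(n,p,z))
s=ctrl.get_state(); M=R.from_rotvec(s['tool_rot']).as_matrix(); print(M)
T=o-.26*u
ang=np.arctan2(u[1],u[0])-np.arctan2(M[1,0],M[0,0]); print("turn world z",ang)
N=30; w=round(-ang/N,3); K=np.zeros((2,2)); 
Ms=[M@R.from_rotvec([0,0,w*i]).as_matrix() for i in range(N)]
K=sum(m[:2,:2] for m in Ms); d=np.linalg.solve(K,T-s['position'][:2]); print("T",T,"w",w,"dp",d)
P=s['position'][:2]
for i,m in enumerate(Ms):
    P=P+m[:2,:2]@d
    if i%4==3: print(P,np.linalg.norm(P))
E
```

```text
o [0.5214 0.0281] pad0 [ 0.5108 -0.1576]
top [ 0.5103 -0.1508] along -0.1793013073152408 side -0.0009489499180670056
side [ 0.511  -0.1451] along -0.1735823232851798 side -0.000561076751261949
loose [ 0.4067 -0.1233  0.013 ]
loose [ 0.649 -0.096  0.013]
loose [0.4361 0.1417 0.013 ]
[[-0.9542  0.2991 -0.0005]
 [ 0.2991  0.9542 -0.0017]
 [-0.0001 -0.0017 -1.    ]]
turn world z -1.3240246391234507
T [ 0.5066 -0.2314] w 0.044 dp [-0.0313 -0.0089]
[0.298  0.5414] 0.6179986681249843
[0.3864 0.4461] 0.5901564244941504
[0.4567 0.3368] 0.5674408224277957
[0.5068 0.2169] 0.5512242753259543
[0.5351 0.09  ] 0.5426070463920134
[ 0.5408 -0.0398] 0.5422203432396973
[ 0.5236 -0.1686] 0.5500932908627404
```

Request:
{"method": "apply_moves", "body": {"dp": [[-0.031,-0.009,0],[-0.031,-0.009,0],[-0.031,-0.009,0],[-0.031,-0.009,0],[-0.031,-0.009,0],[-0.031,-0.009,0],[-0.031,-0.009,0],[-0.031,-0.009,0],[-0.031,-0.009,0],[-0.031,-0.009,0]], "twist": [[0,0,0.044],[0,0,0.044],[0,0,0.044],[0,0,0.044],[0,0,0.044],[0,0,0.044],[0,0,0.044],[0,0,0.044],[0,0,0.044],[0,0,0.044]], "fingers": [1,1,1,1,1,1,1,1,1,1], "newtons": 10}}

```text
time: 1.1
position: [0.4217, 0.3927, 0.2221]
tool_rot: [-1.144, -2.926, 0.001]
ft_force: [0.6, 0.4, 0.4]
grip_width: 0.173
grip_force: 0.0
```

Request:
{"method": "apply_moves", "body": {"dp": [[-0.031,-0.009,0],[-0.031,-0.009,0],[-0.031,-0.009,0],[-0.031,-0.009,0],[-0.031,-0.009,0],[-0.031,-0.009,0],[-0.031,-0.009,0],[-0.031,-0.009,0],[-0.031,-0.009,0],[-0.031,-0.009,0]], "twist": [[0,0,0.044],[0,0,0.044],[0,0,0.044],[0,0,0.044],[0,0,0.044],[0,0,0.044],[0,0,0.044],[0,0,0.044],[0,0,0.044],[0,0,0.044]], "fingers": [1,1,1,1,1,1,1,1,1,1]}}

```text
time: 2.1
position: [0.5298, 0.0915, 0.2222]
tool_rot: [-1.755, -2.605, 0.001]
ft_force: [0.5, 0.3, -0.5]
grip_width: 0.004
grip_force: 0.0
```

Request:
{"method": "apply_moves", "body": {"dp": [[-0.031,-0.009,0],[-0.031,-0.009,0],[-0.031,-0.009,0],[-0.031,-0.009,0],[-0.031,-0.009,0],[-0.031,-0.009,0],[-0.031,-0.009,0],[-0.031,-0.009,0],[-0.031,-0.009,0],[-0.031,-0.009,0]], "twist": [[0,0,0.044],[0,0,0.044],[0,0,0.044],[0,0,0.044],[0,0,0.044],[0,0,0.044],[0,0,0.044],[0,0,0.044],[0,0,0.044],[0,0,0.044]], "fingers": [1,1,1,1,1,1,1,1,1,1]}}

```text
time: 3.1
position: [0.4994, -0.2271, 0.2222]
tool_rot: [-2.281, -2.16, 0.0]
ft_force: [0.0, 1.3, -0.4]
grip_width: 0.006
grip_force: 0.0
```

Request:
{"method": "apply_moves", "body": {"dp": [[0,0.007,0.02],[0,0,0.03],[0,0,0.03],[0,0,0.03],[0,0,0.025],[0,0,0.01],[0,0,0]], "twist": [[0,0,0],[0,0,0],[0,0,0],[0,0,0],[0,0,0],[0,0,0],[0,0,0]], "fingers": [1,1,1,1,1,1,1]}}

```text
time: 3.8
position: [0.5058, -0.2259, 0.0762]
tool_rot: [-2.278, -2.16, 0.003]
ft_force: [-0.5, 0.3, 1.4]
grip_width: 0.003
grip_force: 0.0
```

```bash
cat > st.py <<'E'
from h import *
s=ctrl.get_state(); u=np.array([.057,.9984]); o=np.array([.5214,.0281]); d=s['position'][:2]-o
print("along",d@u,"side",d@[u[1],-u[0]],"z",s['position'][2],"F",s['ft_force'],"t",s['time'])
E
python3 st.py; python3 - <<'E'
from h import *
t=get_image("top")[200:280,380:500,::-1]; s=get_image("side")[260:360,220:340,::-1]
t=cv2.resize(t,(600,400),interpolation=2)[:290]; s=cv2.resize(s,(600,500),interpolation=2)[:300]
cv2.imwrite("pics/a.png",np.vstack([t,s]))
E
```

```text
along -0.2545064483617422 side -0.0010996087589687576 z 0.07618435206833377 F [-0.4647  0.3059  1.4441] t 3.8
```

View pics/a.png

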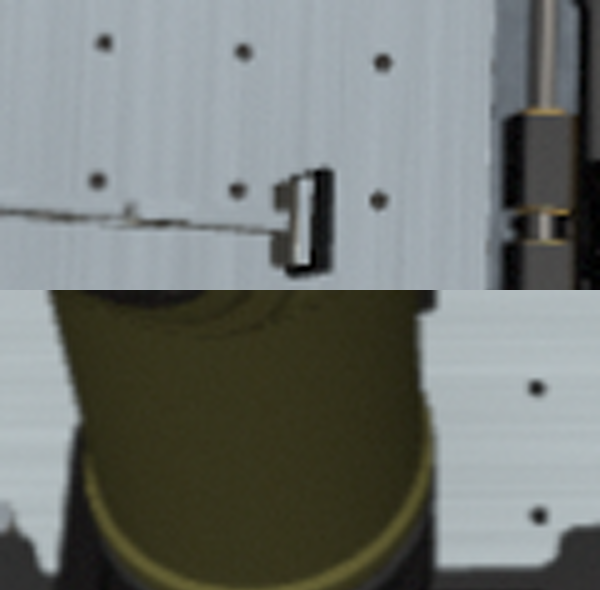

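The top view shows the pad untouched at about col 445, rows 234–254, with the hand well off to the right. The arm hides the pad in the side view. Next I approach the pad.

Request:
{"method": "apply_moves", "body": {"dp": [[0.01,0.001,0],[0.015,0,0],[0.015,0,0],[0.01,0,0],[0.006,0,0],[0.002,0,0],[0,0,0]], "twist": [[0,0,0],[0,0,0],[0,0,0],[0,0,0],[0,0,0],[0,0,0],[0,0,0]], "fingers": [1,1,1,1,1,1,1]}}

```text
time: 4.6
position: [0.5113, -0.1685, 0.0778]
tool_rot: [2.279, 2.162, 0.001]
ft_force: [0.5, -0.9, 0.4]
grip_width: 0.005
grip_force: 0.0
```

Request:
{"method": "apply_moves", "body": {"dp": [[0.002,0,0],[0.002,0,0],[0.002,0,0]], "twist": [[0,0,0],[0,0,0],[0,0,0]], "fingers": [1,1,1]}}

```text
time: 4.9
position: [0.5112, -0.1627, 0.0775]
tool_rot: [-2.28, -2.161, 0.0]
ft_force: [0.0, -1.4, -0.5]
grip_width: 0.007
grip_force: 0.0
```

Request:
{"method": "apply_moves", "body": {"dp": [[0.002,0,0],[0.002,0,0],[0.002,0,0]], "twist": [[0,0,0],[0,0,0],[0,0,0]], "fingers": [1,1,1]}}

```text
time: 5.2
position: [0.5116, -0.1574, 0.0775]
tool_rot: [2.28, 2.16, -0.001]
ft_force: [0.5, -2.6, -0.6]
grip_width: 0.006
grip_force: 1.5
```

```bash
python3 st.py; python3 - <<'E'
from h import *
t=get_image("top")[200:280,300:460,::-1]
cv2.imwrite("pics/b.png",cv2.resize(t,None,fx=5,fy=5,interpolation=2))
E
```

```text
along -0.18580100099217942 side 0.0007607442684153997 z 0.07752290809936264 F [ 0.5349 -2.6003 -0.6285] t 5.2
```

View pics/b.png

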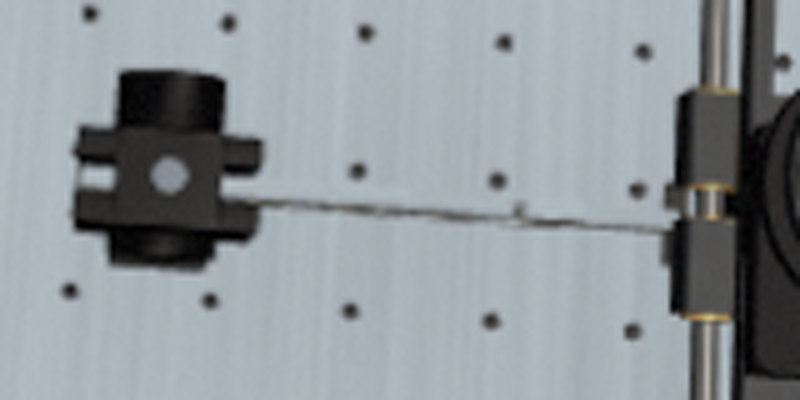

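The gripper has reached the pad with −2.6 N on it, and the mark on the blade has moved from col 406 to about 403.8, so the slide is moving. I'll push on in small steps and track that mark.

```bash
cat >> st.py <<'E'
g=cv2.imread("pics/top0.png"); T=cv2.resize(g[236:245,401:411],None,fx=8,fy=8,interpolation=2)
im=np.ascontiguousarray(get_image("top")[:,:,::-1]); S=cv2.resize(im[230:250,340:415],None,fx=8,fy=8,interpolation=2)
r=cv2.matchTemplate(S,T,cv2.TM_CCOEFF_NORMED); _,v,_,l=cv2.minMaxLoc(r)
q=np.array(l)/8+[340+5,230+4.5]; P=(onz("top",q,.109)-onz("top",(406,240.5),.109))[:2]
print("mark",q,"score",v,"slide moved",P@u,P@[u[1],-u[0]])
E
python3 st.py
```

```text
along -0.18505760639426524 side 0.0007746608787411085 z 0.0775022223202835 F [-0.1764 -0.8348 -0.4566] t 5.25
mark [404.625 240.625] score 0.8250434398651123 slide moved 0.002172779301985637 -0.00035322103155482974
```

Request:
{"method": "apply_moves", "body": {"dp": [[0.002,0,0],[0.002,0,0],[0.002,0,0]], "twist": [[0,0,0],[0,0,0],[0,0,0]], "fingers": [1,1,1]}}

```text
time: 5.6
position: [0.512, -0.1506, 0.0775]
tool_rot: [2.279, 2.161, -0.0]
ft_force: [0.3, -2.1, -1.0]
grip_width: 0.003
grip_force: 1.5
```

```bash
python3 st.py
```

```text
along -0.1790003388334331 side 0.0007908581086305163 z 0.07754427456735566 F [ 0.2991 -2.0504 -1.0172] t 5.6
mark [363.625 237.625] score 0.790779173374176 slide moved 0.06759279300646082 -0.0001693363304291025
```

Request:
{"method": "apply_moves", "body": {"dp": [[0.002,0,0],[0.002,0,0]], "twist": [[0,0,0],[0,0,0]], "fingers": [1,1]}}

```text
time: 5.85
position: [0.5122, -0.1465, 0.0775]
tool_rot: [2.279, 2.162, -0.0]
ft_force: [0.1, -4.0, -1.2]
grip_width: 0.011
grip_force: 1.4
```

```bash
sed -i 's/^r=cv2.*TM_CCOEFF_NORMED);/import sys; e=int(sys.argv[1]) if len(sys.argv)>1 else 404; r=cv2.matchTemplate(S,T,cv2.TM_CCOEFF_NORMED); X=np.arange(r.shape[1])\/8+345; r[:,abs(X-e)>6]=-1;/' st.py; python3 st.py 398
```

```text
along -0.17484752160493627 side 0.0007855171697723529 z 0.07753409910444228 F [ 0.1188 -3.9711 -1.2333] t 5.85
mark [404.   240.75] score 0.6020757555961609 slide moved 0.0031555259164406306 -0.0006221961723564057
```

Request:
{"method": "apply_moves", "body": {"dp": [[0.002,0,0]], "twist": [[0,0,0]], "fingers": [1]}}

```text
time: 6.0
position: [0.5123, -0.1445, 0.0775]
tool_rot: [2.279, 2.162, 0.0]
ft_force: [0.4, -1.9, -1.6]
grip_width: 0.009
grip_force: 1.4
```

Request:
{"method": "apply_moves", "body": {"dp": [[0.001,0,0]], "twist": [[0,0,0]], "fingers": [1]}}

```text
time: 6.1
position: [0.5124, -0.1432, 0.0775]
tool_rot: [-2.279, -2.162, -0.0]
ft_force: [0.4, -1.8, -1.2]
grip_width: 0.007
grip_force: 1.2
```

Request:
{"method": "apply_moves", "body": {"dp": [[0.001,0,0]], "twist": [[0,0,0]], "fingers": [1]}}

```text
time: 6.2
position: [0.5125, -0.1423, 0.0775]
tool_rot: [-2.279, -2.162, -0.0]
ft_force: [-0.6, -2.4, -1.8]
grip_width: 0.002
grip_force: 1.1
```

```bash
python3 st.py 395; python3 - <<'E'
from h import *
t=get_image("top")[200:280,300:460,::-1]
cv2.imwrite("pics/d.png",cv2.resize(t,None,fx=5,fy=5,interpolation=2))
E
```

```text
along -0.1706496425649718 side 0.000799083913122978 z 0.07754262582276886 F [-0.5751 -2.4236 -1.8018] t 6.2
mark [393.5   239.625] score 0.8063907027244568 slide moved 0.019910178333776465 -1.0649595658762985e-05
```

View pics/d.png

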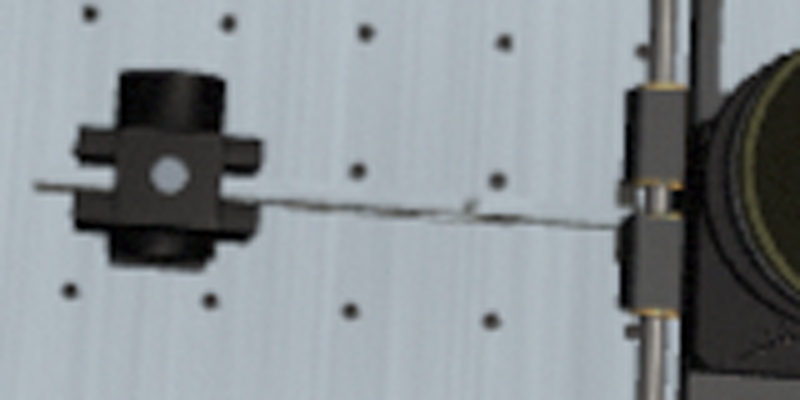

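Now the blade mark is at col 394, about 12 px (≈20 mm) from its start. The inner blade end shows at col 307 beyond the holder. Slide and finger have moved by matching amounts, so it has probably not jumped yet.

Request:
{"method": "apply_moves", "body": {"dp": [[0.001,0,0]], "twist": [[0,0,0]], "fingers": [1]}}

```text
time: 6.4
position: [0.5125, -0.1413, 0.0776]
tool_rot: [-2.279, -2.162, -0.0]
ft_force: [0.0, -1.3, -0.4]
grip_width: 0.006
grip_force: 0.7
```

```bash
cat >> st.py <<'E'
# inner end of the blade: dark-ish line left of the holder, along the beam-normal axis
gr=cv2.cvtColor(im,cv2.COLOR_BGR2GRAY).astype(float); g0=cv2.cvtColor(g,cv2.COLOR_BGR2GRAY).astype(float)
df=np.abs(gr-g0)[234:241,270:316].max(0); c=np.where(df>25)[0]
if len(c): w=onz("top",(270+c[0],236.5),.098)[:2]; print("end col",270+c[0],"along",(w-o)@u)
E
python3 st.py 393
```

```text
along -0.1696160755373035 side 0.0007333762872653253 z 0.07759493802343242 F [ 0.0469 -1.3155 -0.3697] t 6.4
mark [393.25 239.5 ] score 0.8718857765197754 slide moved 0.020316961779443702 0.00016025162504247894
end col 307 along 0.044031904169670684
```

Request:
{"method": "apply_moves", "body": {"dp": [[0.001,0,0]], "twist": [[0,0,0]], "fingers": [1]}}

```text
time: 6.55
position: [0.5126, -0.14, 0.0776]
tool_rot: [-2.279, -2.162, -0.001]
ft_force: [0.9, -0.2, 0.2]
grip_width: 0.011
grip_force: 0.0
```

```bash
python3 st.py 393
```

```text
along -0.16831740790074856 side 0.0007796989640329622 z 0.07761930203150982 F [ 0.871  -0.154   0.2167] t 6.55
mark [392.75 239.5 ] score 0.9461542367935181 slide moved 0.021111308896554257 0.00010418957102646896
end col 306 along 0.045647089140388765
```

Request:
{"method": "apply_moves", "body": {"dp": [[0,0,0]], "twist": [[0,0,0]], "fingers": [1]}}

```text
time: 6.7
position: [0.5126, -0.14, 0.0776]
tool_rot: [-2.279, -2.162, -0.001]
ft_force: [0.1, -0.1, -0.0]
grip_width: 0.007
grip_force: 0.0
```

```bash
python3 st.py 391
```

```text
along -0.16829819297155646 side 0.0008014597773419352 z 0.07758452530230489 F [ 0.1229 -0.0616 -0.0116] t 6.7
mark [390.5   239.375] score 0.9650704264640808 slide moved 0.024696005479107292 5.0903431977482183e-05
end col 303 along 0.05049235288373513
```

The slide has jumped: the mark is at col 390.5, the inner end at col 303, and the force is zero. I'll let it rest in click 1.

Request:
{"method": "apply_moves", "body": {"dp": [[0,0,0],[0,0,0],[0,0,0],[0,0,0],[0,0,0],[0,0,0],[0,0,0],[0,0,0],[0,0,0],[0,0,0]], "twist": [[0,0,0],[0,0,0],[0,0,0],[0,0,0],[0,0,0],[0,0,0],[0,0,0],[0,0,0],[0,0,0],[0,0,0]], "fingers": [1,1,1,1,1,1,1,1,1,1]}}

```text
time: 7.75
position: [0.5125, -0.1405, 0.0775]
tool_rot: [-2.279, -2.162, -0.0]
ft_force: [0.1, -0.4, -0.2]
grip_width: 0.004
grip_force: 0.0
```

```bash
python3 st.py 390
```

```text
along -0.1688594369562849 side 0.0007571454208803462 z 0.07754862967244598 F [ 0.1164 -0.4369 -0.2073] t 7.75
mark [390.5   239.375] score 0.9610746502876282 slide moved 0.024696005479107292 5.0903431977482183e-05
end col 303 along 0.05049235288373513
```

Request:
{"method": "apply_moves", "body": {"dp": [[0.001,0,0],[0.001,0,0],[0.001,0,0],[0.001,0,0],[0.001,0,0]], "twist": [[0,0,0],[0,0,0],[0,0,0],[0,0,0],[0,0,0]], "fingers": [1,1,1,1,1]}}

```text
time: 8.3
position: [0.5128, -0.1357, 0.0776]
tool_rot: [2.279, 2.162, -0.0]
ft_force: [-0.1, -2.8, -0.5]
grip_width: 0.007
grip_force: 0.9
```

Request:
{"method": "apply_moves", "body": {"dp": [[0.001,0,0]], "twist": [[0,0,0]], "fingers": [1]}}

```text
time: 8.4
position: [0.5128, -0.1355, 0.0776]
tool_rot: [2.279, 2.16, -0.001]
ft_force: [-0.6, -4.4, -0.1]
grip_width: 0.001
grip_force: 1.9
```

Request:
{"method": "apply_moves", "body": {"dp": [[0.001,0,0]], "twist": [[0,0,0]], "fingers": [1]}}

```text
time: 8.5
position: [0.5128, -0.1354, 0.0776]
tool_rot: [2.279, 2.159, -0.002]
ft_force: [0.1, -7.6, -1.3]
grip_width: 0.006
grip_force: 3.2
```

```bash
python3 st.py 390
```

```text
along -0.1637391623906984 side 0.0007352513435789711 z 0.07762988632478127 F [ 0.0916 -7.5845 -1.3436] t 8.5
mark [390.375 239.375] score 0.9559173583984375 slide moved 0.024894634441425506 3.689256026549254e-05
end col 303 along 0.05049235288373513
```

In click 1 the finger presses with 7.6 N and the slide stands firm, so I have contact at joint 0.030. Now I break out toward click 2.

Request:
{"method": "apply_moves", "body": {"dp": [[0.001,0,0]], "twist": [[0,0,0]], "fingers": [1]}}

```text
time: 8.65
position: [0.5128, -0.1353, 0.0776]
tool_rot: [2.279, 2.158, -0.003]
ft_force: [-0.0, -7.5, -1.3]
grip_width: 0.004
grip_force: 4.1
```

Request:
{"method": "apply_moves", "body": {"dp": [[0.001,0,0],[0,0,0]], "twist": [[0,0,0],[0,0,0]], "fingers": [1,1]}}

```text
time: 8.85
position: [0.5128, -0.1352, 0.0777]
tool_rot: [2.279, 2.157, -0.004]
ft_force: [0.2, -7.9, -1.0]
grip_width: 0.007
grip_force: 4.2
```

```bash
python3 st.py 389
```

```text
along -0.16356175003435738 side 0.0007023139473740483 z 0.0776629621231994 F [ 0.175  -7.9372 -0.9671] t 8.85
mark [390.25  239.375] score 0.9550990462303162 slide moved 0.025093265073897243 2.288191703627007e-05
end col 303 along 0.05049235288373513
```

Request:
{"method": "apply_moves", "body": {"dp": [[0.001,0,0]], "twist": [[0,0,0]], "fingers": [1]}}

```text
time: 9.0
position: [0.5128, -0.1352, 0.0777]
tool_rot: [2.279, 2.155, -0.005]
ft_force: [0.7, -11.9, -2.7]
grip_width: 0.004
grip_force: 5.7
```

Request:
{"method": "apply_moves", "body": {"dp": [[0.001,0,0]], "twist": [[0,0,0]], "fingers": [1]}}

```text
time: 9.1
position: [0.5128, -0.135, 0.0777]
tool_rot: [2.279, 2.154, -0.006]
ft_force: [1.3, -14.1, -2.3]
grip_width: 0.002
grip_force: 6.6
```

```bash
python3 st.py 389
```

```text
along -0.1633729163863707 side 0.0007010781623551936 z 0.07770391854291189 F [  1.3166 -14.1297  -2.3457] t 9.1
mark [390.25  239.375] score 0.9543260931968689 slide moved 0.025093265073897243 2.288191703627007e-05
end col 303 along 0.05049235288373513
```

Request:
{"method": "apply_moves", "body": {"dp": [[0.0005,0,0]], "twist": [[0,0,0]], "fingers": [1]}}

```text
time: 9.25
position: [0.5128, -0.1349, 0.0777]
tool_rot: [2.279, 2.154, -0.007]
ft_force: [-0.1, -13.2, -2.3]
grip_width: 0.005
grip_force: 6.5
```

Request:
{"method": "apply_moves", "body": {"dp": [[0.0005,0,0]], "twist": [[0,0,0]], "fingers": [1]}}

```text
time: 9.35
position: [0.5128, -0.1349, 0.0777]
tool_rot: [2.279, 2.153, -0.007]
ft_force: [0.6, -14.7, -3.1]
grip_width: 0.011
grip_force: 6.9
```

```bash
python3 st.py 389
```

```text
along -0.16318165672160811 side 0.0007041970086038809 z 0.07774399022602999 F [  0.6    -14.6502  -3.1499] t 9.35
mark [390.    239.375] score 0.9524704813957214 slide moved 0.025490531335359383 -5.138682924361808e-06
end col 303 along 0.05049235288373513
```

Request:
{"method": "apply_moves", "body": {"dp": [[0.001,0,0]], "twist": [[0,0,0]], "fingers": [1]}}

```text
time: 9.5
position: [0.5128, -0.1342, 0.0777]
tool_rot: [2.279, 2.153, -0.007]
ft_force: [-0.2, -13.3, -2.5]
grip_width: 0.005
grip_force: 6.4
```

Request:
{"method": "apply_moves", "body": {"dp": [[0.0005,0,0],[0,0,0]], "twist": [[0,0,0],[0,0,0]], "fingers": [1,1]}}

```text
time: 9.7
position: [0.5131, -0.1295, 0.0776]
tool_rot: [2.281, 2.157, -0.002]
ft_force: [1.7, -3.6, -1.1]
grip_width: 0.005
grip_force: 1.7
```

```bash
python3 st.py 387
```

```text
along -0.1578425916249208 side 0.0007118087225855011 z 0.0775830906621776 F [ 1.713  -3.6117 -1.0757] t 9.7
mark [386.875 239.125] score 0.9229378700256348 slide moved 0.030476919084386513 4.2621121376242354e-05
end col 299 along 0.056951955963563214
```

It broke free, and the slide is now at about 0.036 and running lightly. I'll feed it to about 0.050.

Request:
{"method": "apply_moves", "body": {"dp": [[0.002,0,0],[0.002,0,0],[0.002,0,0],[0.002,0,0],[0.002,0,0],[0.002,0,0],[0.002,0,0]], "twist": [[0,0,0],[0,0,0],[0,0,0],[0,0,0],[0,0,0],[0,0,0],[0,0,0]], "fingers": [1,1,1,1,1,1,1]}}

```text
time: 10.45
position: [0.5141, -0.1127, 0.0776]
tool_rot: [2.279, 2.162, 0.0]
ft_force: [1.3, -2.7, -1.5]
grip_width: 0.008
grip_force: 1.3
```

```bash
python3 st.py 378
```

```text
along -0.14100939115179909 side 0.0007452580481589219 z 0.07756686789811573 F [ 1.3253 -2.6946 -1.4785] t 10.45
mark [377.25 238.5 ] score 0.8590020537376404 slide moved 0.04583321726371427 -3.992982502263944e-05
end col 289 along 0.07309648661768749
```

Request:
{"method": "apply_moves", "body": {"dp": [[0.001,0,0],[0.001,0,0]], "twist": [[0,0,0],[0,0,0]], "fingers": [1,1]}}

```text
time: 10.7
position: [0.5141, -0.1104, 0.0776]
tool_rot: [-2.279, -2.162, -0.001]
ft_force: [0.0, -0.8, -0.5]
grip_width: 0.005
grip_force: 0.2
```

```bash
python3 st.py 376
```

```text
along -0.13874328455706095 side 0.0006248735233854244 z 0.07759683275510276 F [ 0.046  -0.78   -0.5435] t 10.7
mark [380.   238.75] score 0.6980709433555603 slide moved 0.04143833253931719 -0.00013025058819975425
end col 288 along 0.07471053709205405
```

Request:
{"method": "apply_moves", "body": {"dp": [[0,0,0],[0,0,0]], "twist": [[0,0,0],[0,0,0]], "fingers": [1,1]}}

```text
time: 10.95
position: [0.514, -0.1106, 0.0775]
tool_rot: [-2.279, -2.162, -0.0]
ft_force: [0.2, 1.1, 0.3]
grip_width: 0.004
grip_force: 0.0
```

```bash
python3 st.py 373
```

```text
along -0.1388577306462032 side 0.0004900964723206988 z 0.07752403311789118 F [0.2023 1.0876 0.331 ] t 10.95
mark [377.625 238.75 ] score 0.7309847474098206 slide moved 0.04521563081984861 -0.0003960431215520948
end col 285 along 0.0795521976644019
```

The inner end is at col 285 (+0.029 m from click 1) and the force is zero, so this is click 2. I'll rest there.

Request:
{"method": "apply_moves", "body": {"dp": [[0,0,0],[0,0,0],[0,0,0],[0,0,0],[0,0,0],[0,0,0],[0,0,0],[0,0,0],[0,0,0],[0,0,0]], "twist": [[0,0,0],[0,0,0],[0,0,0],[0,0,0],[0,0,0],[0,0,0],[0,0,0],[0,0,0],[0,0,0],[0,0,0]], "fingers": [1,1,1,1,1,1,1,1,1,1]}}

```text
time: 12.0
position: [0.5141, -0.111, 0.0776]
tool_rot: [2.279, 2.162, 0.0]
ft_force: [-0.1, 0.2, -0.5]
grip_width: 0.008
grip_force: 0.0
```

```bash
python3 st.py 373
```

```text
along -0.1393170860437791 side 0.0006683776534445477 z 0.07757987872469271 F [-0.0644  0.1987 -0.4737] t 12.0
mark [377.625 238.75 ] score 0.7320832014083862 slide moved 0.04521563081984861 -0.0003960431215520948
end col 285 along 0.0795521976644019
```

Request:
{"method": "apply_moves", "body": {"dp": [[0.001,0,0],[0.001,0,0],[0.001,0,0],[0.001,0,0],[0.001,0,0],[0.001,0,0],[0.001,0,0],[0,0,0]], "twist": [[0,0,0],[0,0,0],[0,0,0],[0,0,0],[0,0,0],[0,0,0],[0,0,0],[0,0,0]], "fingers": [1,1,1,1,1,1,1,1]}}

```text
time: 12.85
position: [0.5144, -0.1055, 0.0776]
tool_rot: [2.279, 2.16, -0.001]
ft_force: [-0.5, -5.2, -0.7]
grip_width: 0.004
grip_force: 2.4
```

Request:
{"method": "apply_moves", "body": {"dp": [[0.001,0,0],[0.001,0,0]], "twist": [[0,0,0],[0,0,0]], "fingers": [1,1]}}

```text
time: 13.05
position: [0.5144, -0.1053, 0.0776]
tool_rot: [2.279, 2.158, -0.004]
ft_force: [-0.2, -10.3, -1.0]
grip_width: 0.002
grip_force: 4.9
```

```bash
python3 st.py 373
```

```text
along -0.13354114467141234 side 0.0005877546544945304 z 0.07763503366311686 F [ -0.2308 -10.3158  -0.9587] t 13.05
mark [377.625 238.75 ] score 0.7293616533279419 slide moved 0.04521563081984861 -0.0003960431215520948
end col 284 along 0.08116591476447996
```

Request:
{"method": "apply_moves", "body": {"dp": [[0.001,0,0],[0,0,0]], "twist": [[0,0,0],[0,0,0]], "fingers": [1,1]}}

```text
time: 13.3
position: [0.5144, -0.1052, 0.0776]
tool_rot: [2.279, 2.156, -0.005]
ft_force: [-0.0, -10.3, -1.1]
grip_width: 0.005
grip_force: 5.0
```

Request:
{"method": "apply_moves", "body": {"dp": [[0.001,0,0],[0,0,0]], "twist": [[0,0,0],[0,0,0]], "fingers": [1,1]}}

```text
time: 13.5
position: [0.5144, -0.105, 0.0777]
tool_rot: [2.279, 2.155, -0.006]
ft_force: [0.5, -11.8, -1.3]
grip_width: 0.006
grip_force: 5.8
```

Request:
{"method": "apply_moves", "body": {"dp": [[0.001,0,0],[0,0,0]], "twist": [[0,0,0],[0,0,0]], "fingers": [1,1]}}

```text
time: 13.7
position: [0.5144, -0.1048, 0.0777]
tool_rot: [2.279, 2.154, -0.006]
ft_force: [-0.0, -13.1, -0.6]
grip_width: 0.005
grip_force: 6.4
```

```bash
python3 st.py 371
```

```text
along -0.13305368907771342 side 0.0005818474751015017 z 0.07769272260390253 F [ -0.0312 -13.0968  -0.6246] t 13.7
mark [377.   238.75] score 0.7121313214302063 slide moved 0.0462097364580974 -0.0004659736398734198
end col 284 along 0.08116591476447996
```

Request:
{"method": "apply_moves", "body": {"dp": [[0.001,0,0],[0,0,0]], "twist": [[0,0,0],[0,0,0]], "fingers": [1,1]}}

```text
time: 13.95
position: [0.5146, -0.1016, 0.0776]
tool_rot: [2.281, 2.156, -0.003]
ft_force: [0.6, -5.9, -1.1]
grip_width: 0.002
grip_force: 2.7
```

Request:
{"method": "apply_moves", "body": {"dp": [[0.0005,0,0],[0,0,0]], "twist": [[0,0,0],[0,0,0]], "fingers": [1,1]}}

```text
time: 14.15
position: [0.5148, -0.0977, 0.0775]
tool_rot: [-2.28, -2.161, -0.0]
ft_force: [-0.2, -1.3, -0.4]
grip_width: 0.007
grip_force: 1.2
```

```bash
python3 st.py 371
```

```text
along -0.12600676729162116 side 0.000613235926342425 z 0.07754655084686093 F [-0.1735 -1.2554 -0.426 ] t 14.15
mark [365.625 237.5  ] score 0.7330641746520996 slide moved 0.0644200362799253 0.0002531931283010433
end col 280 along 0.08761988530522118
```

Broke free again, with the joint at about 0.067. I'll feed to about 0.080 and then creep.

Request:
{"method": "apply_moves", "body": {"dp": [[0.002,0,0],[0.002,0,0],[0.002,0,0],[0.002,0,0],[0.002,0,0],[0.002,0,0]], "twist": [[0,0,0],[0,0,0],[0,0,0],[0,0,0],[0,0,0],[0,0,0]], "fingers": [1,1,1,1,1,1]}}

```text
time: 14.8
position: [0.5155, -0.0853, 0.0775]
tool_rot: [2.279, 2.162, 0.0]
ft_force: [1.7, -2.4, -2.3]
grip_width: 0.006
grip_force: 1.4
```

Request:
{"method": "apply_moves", "body": {"dp": [[0.001,0,0],[0.001,0,0]], "twist": [[0,0,0],[0,0,0]], "fingers": [1,1]}}

```text
time: 15.0
position: [0.5156, -0.0833, 0.0776]
tool_rot: [-2.279, -2.162, -0.0]
ft_force: [0.8, -1.1, -1.2]
grip_width: 0.006
grip_force: 1.2
```

```bash
python3 st.py 360
```

```text
along -0.11153228018016853 side 0.0005941008874573372 z 0.07755818956166821 F [ 0.8454 -1.1354 -1.2157] t 15.0
mark [358.    236.875] score 0.9208936095237732 slide moved 0.07661909297646818 0.0003977400276042761
end col 271 along 0.10213556523348895
```

Request:
{"method": "apply_moves", "body": {"dp": [[0.001,0,0],[0,0,0]], "twist": [[0,0,0],[0,0,0]], "fingers": [1,1]}}

```text
time: 15.25
position: [0.5156, -0.082, 0.0776]
tool_rot: [-2.279, -2.162, -0.001]
ft_force: [0.4, -1.2, -0.5]
grip_width: 0.01
grip_force: 0.3
```

```bash
sed -i 's/270:316/240:316/; s/270+c/240+c/g' st.py; python3 st.py 356
```

```text
along -0.11025905096937627 side 0.0004858190344486145 z 0.07760082562559235 F [ 0.4379 -1.1518 -0.5258] t 15.25
mark [357.375 236.875] score 0.9099007844924927 slide moved 0.0776145428806034 0.00032799816994822083
end col 271 along 0.10213556523348895
```

Request:
{"method": "apply_moves", "body": {"dp": [[0.001,0,0],[0,0,0],[0,0,0]], "twist": [[0,0,0],[0,0,0],[0,0,0]], "fingers": [1,1,1]}}

```text
time: 15.6
position: [0.5155, -0.081, 0.0775]
tool_rot: [-2.279, -2.162, -0.0]
ft_force: [-0.1, 0.2, 0.2]
grip_width: 0.004
grip_force: 0.0
```

```bash
python3 st.py 355
```

```text
along -0.10929008789933516 side 0.0003549564285040607 z 0.07752650922791718 F [-0.1335  0.1591  0.1768] t 15.6
mark [357.    236.875] score 0.8757740259170532 slide moved 0.07821182173155448 0.0002861563364260848
end col 270 along 0.1037478840224726
```

Request:
{"method": "apply_moves", "body": {"dp": [[0,0,0],[0,0,0]], "twist": [[0,0,0],[0,0,0]], "fingers": [1,1]}}

```text
time: 15.85
position: [0.5156, -0.0815, 0.0775]
tool_rot: [-2.279, -2.162, -0.0]
ft_force: [0.5, -0.3, -0.9]
grip_width: 0.006
grip_force: 0.0
```

```bash
python3 st.py 355
```

```text
along -0.10970699264713177 side 0.00043921773277700465 z 0.07752426971862596 F [ 0.4897 -0.3296 -0.9044] t 15.85
mark [357.    236.875] score 0.8699432611465454 slide moved 0.07821182173155448 0.0002861563364260848
end col 270 along 0.1037478840224726
```

The slide has not jumped yet: the inner end is at col 270 and I expect about 266 in click 3.

Request:
{"method": "apply_moves", "body": {"dp": [[0.001,0,0],[0,0,0],[0,0,0]], "twist": [[0,0,0],[0,0,0],[0,0,0]], "fingers": [1,1,1]}}

```text
time: 16.2
position: [0.5157, -0.0805, 0.0776]
tool_rot: [-2.279, -2.162, -0.0]
ft_force: [-0.2, -0.6, 0.1]
grip_width: 0.005
grip_force: 0.0
```

```bash
python3 st.py 354
```

```text
along -0.10879556819308515 side 0.0005097630152485952 z 0.07755107781949619 F [-0.1702 -0.5997  0.0612] t 16.2
mark [359.375 237.5  ] score 0.7238126397132874 slide moved 0.0743711514770245 -0.00044467297325236196
end col 267 along 0.10858415141799223
```

Request:
{"method": "apply_moves", "body": {"dp": [[0,0,0],[0,0,0],[0,0,0]], "twist": [[0,0,0],[0,0,0],[0,0,0]], "fingers": [1,1,1]}}

```text
time: 16.55
position: [0.5157, -0.0806, 0.0776]
tool_rot: [-2.28, -2.162, -0.0]
ft_force: [-0.0, -0.7, -0.5]
grip_width: 0.011
grip_force: 0.0
```

```bash
python3 st.py 354; python3 - <<'E'
from h import *
t=get_image("top")[200:280,240:400,::-1]
cv2.imwrite("pics/e.png",cv2.resize(t,None,fx=5,fy=5,interpolation=2))
E
```

```text
along -0.10885971507294613 side 0.0005144641710508673 z 0.07755912044573052 F [-0.0304 -0.7364 -0.4719] t 16.55
mark [359.375 237.5  ] score 0.7264614701271057 slide moved 0.0743711514770245 -0.00044467297325236196
end col 267 along 0.10858415141799223
```

View pics/e.png

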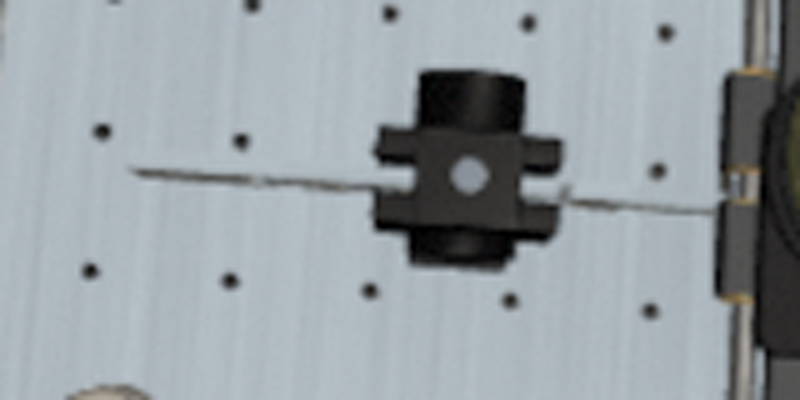

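The inner end is at col 266 and the mark at col 353, which puts the slide 60 mm past click 1. It has jumped into click 3 and the finger is free, so I back off.

Request:
{"method": "apply_moves", "body": {"dp": [[-0.004,0,0],[-0.008,0,0],[-0.015,0,0],[-0.02,0,0],[-0.02,0,0],[-0.015,0,0],[0,0,-0.02],[0,0,-0.03],[0,0,-0.03],[0,0,-0.02]], "twist": [[0,0,0],[0,0,0],[0,0,0],[0,0,0],[0,0,0],[0,0,0],[0,0,0],[0,0,0],[0,0,0],[0,0,0]], "fingers": [1,1,1,1,1,1,1,1,1,1]}}

```text
time: 17.65
position: [0.5118, -0.1638, 0.1797]
tool_rot: [2.279, 2.159, 0.002]
ft_force: [0.3, -0.6, -0.2]
grip_width: 0.007
grip_force: 0.0
```

```bash
python3 st.py 354; python3 - <<'E'
from h import *
t=get_image("top")[:,220:500,::-1]
cv2.imwrite("pics/f.png",cv2.resize(t,None,fx=1.5,fy=1.5,interpolation=2))
E
```

```text
along -0.1921733380112768 side 0.0013691158973827256 z 0.17971471372037787 F [ 0.319  -0.6385 -0.2318] t 17.65
mark [359.375 237.5  ] score 0.7252684831619263 slide moved 0.0743711514770245 -0.00044467297325236196
end col 267 along 0.10858415141799223
```

View pics/f.png

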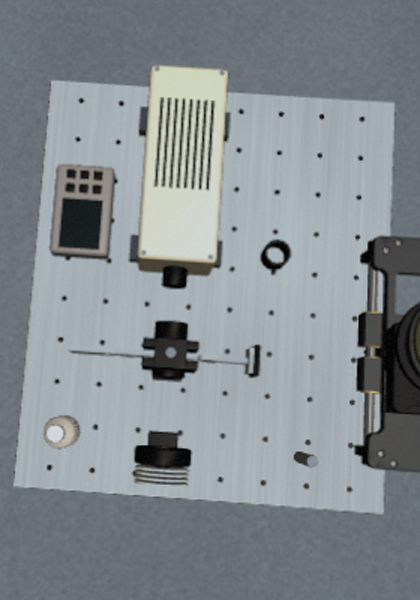

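The hand is clear. The pad's outer edge has moved from col 447 to 394, which fits the third click. The bottle, tube and post stand where they were.

Request:
{"method": "apply_moves", "body": {"dp": [[0,0,0],[0,0,0],[0,0,0]], "twist": [[0,0,0],[0,0,0],[0,0,0]], "fingers": [1,1,1]}}

```text
time: 18.05
position: [0.5105, -0.1624, 0.1762]
tool_rot: [-2.278, -2.161, 0.002]
ft_force: [-0.6, -0.8, 0.2]
grip_width: 0.004
grip_force: 0.0
```

```bash
python3 -c "from bench import ctrl; print(ctrl.close_job())"
```

```text
the job is handed in; nothing more can be done
None
```

The job is handed in, with no verdict returned: the slide rested over 1 s in each of clicks 1 and 2, by the camera it now sits in click 3, the hand is clear, and the bottle, tube and post look unmoved.

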